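# Find the release notch of a watch-parts case by touch

### The arm

A 7-joint arm with a two-finger parallel gripper is mounted at the origin on the work surface. World frame = base frame: x ahead of the robot, y to its left, z up, the work surface at z = 0. Lengths are in mm, angles in rad, forces in N, time in s.
With the tool pointing down it reaches from about 425 to 1025 mm from the base axis. Payload 9.4 kg.
Tool frame: the origin (TCP) lies on the centre line of the jaws, within the pads' length; the fingertips stand ahead of it and the grasp point (between the pads) lies 2 mm behind it (bot.tip_reach is the z of the fingertips in the tool frame, in mm); z points along the fingers, y is the line along which they close (so a half turn about z gives the same grasp; the last joint's range is limited). The gripper opens to 85 mm and grips with 20 to 120 N. Pads are 22 mm wide; open, the fingers measure 114 mm over their backs; the gripper's body (76 mm by 85 mm) begins 54 mm behind the grasp point. The pads swing forward as they close: fully open they stand 13 mm farther back than shut.
Start: joints at [1.102, 0.599, -0.003, 1.599, 0.002, 0.943, -0.08], TCP at [276.835, -670.065, 248.275] pointing down, gripper open.
Joint ranges: [-2.57, 2.57], [-0.35, 1.97], [-1.29, 1.29], [0.11, 2.56], [-1.05, 4.19], [0.11, 1.86], [-2.63, 2.63]. Speed limits (rad/s): [2.22, 2.22, 3.01, 3.01, 3.14, 3.14, 3.14].

### API

Orientations are given as a unit quaternion [w, x, y, z].
In Python, from cell import bot, imaging gives the robot as it stands.
- The arm moves only by the tool step_arm, never from a script. Its argument "plan" is a list of rows, each an object of numbers: "jaw": the closure, from 0 (fully open) to 1 (shut); "tx", "ty", "tz": the shift along the tool's x, y, z in cm; "ax", "ay", "az": the turn, a rotation vector about the tool's x, y, z in degrees. In form: [{"jaw": .., "tx": .., "ty": .., "tz": .., "ax": .., "ay": .., "az": ..}, ...]. A call has 1 to 5 rows; each row shifts and turns the commanded pose from where the row before left it, along the tool's axes as they then stand; what a row does not reach is not made up. A row lasts 1/12 s, in which the tool goes at most 41.7 mm and 7.16 degrees, less where a joint would pass 70% of its speed; a pose out of reach is approached as far as the arm can. A call is refused whole if a number of a shift passes 4.17 or a number of a turn 7.16, either way. A call with a gripper value outside its range is refused whole. The fingers move at their own pace and stop on an object; the grip force is fixed at half the most. Time passes only in rows, so rows that do not move let the fingers close. It gives the time, the measured TCP pose, the force, the opening and the grip force at its end, in the units of the state.
- bot.get_state(): the state, without advancing time (a new reading comes with each control period).
- imaging.get_image(name): name is "scene" or "top" or "wrist"; returns a dict with "image" (384x512x3 uint8, blue, green, red), "camera_matrix" (3x3 intrinsics, pixels), "camera_from_world" (4x4, takes a point from world to camera coordinates). Camera axes: x right, y down, z forward; pixel columns grow to the right and rows downward; lengths in mm; the calibration is good to about 2 mm. A picture is of the moment at which its call begins. There is no depth.
- bot.job_done(): hands the job in; it is judged then, once.
The state is a dict: "clock": time; "joints": joint angles; "qd": joint speeds; "joint_efforts": joint torques, N m; "tcp_pos": TCP position; "tcp_rot": TCP orientation; "force": force on the tool from outside, world axes, zero at the start; "ft_torque": the same for the moment, N m; "width": finger opening in mm; "grip_force": force on a finger pad.
Only numpy, scipy, OpenCV 4.12 (cv2) and the standard library are available. Lean on these libraries where they do the work, as an engineer would, in place of code of your own. Each camera call takes 0.05 s, during which the arm holds its last target. There are 200 camera calls.

### The job

The watch-parts case is locked. Put a fingertip on top of the blue block at the left end of its front edge, sweep it lightly along the edge to the right until it finds the notch, then press the release key inside the notch fully home so that the lid pops ajar, and come away. Only touch and press, pick nothing up: do not touch the lid or its knob, and leave everything that stands around where it is.

Things in the scene. Friction and masses are not known exactly. Their poses are not given: they have to be found in the camera images.
- case: Watch-parts case: low grey box fixed to the bench, 150 (x, depth) x 330 (y, width) x 60 mm high; clear lid, brass and steel wheels inside. Origin: centre of its underside; at yaw 0 x points away from the robot, y left, z up. Yaw within 0.3 rad. Its front edge is a hard band 32 mm deep (x -75 to -43 mm): blue block y 165 to 115 mm, grey lead-in to 80, dark rail to -80, grey end block to -165.
- edge_mid (a point): Middle of the front edge, level with the dark rail's flat top (60 mm above the bench; the blocks' tops are at 61 mm); axes as the case's. The rail has one notch, 40 mm long in y, across the band's whole depth, open above and in front. Its centre lies anywhere from 40 mm left to 40 mm right of this point; no reading gives it: feel for the gap or see it from above.
- start_block: The blue block at the left end of the front edge, where the sweep starts: 34 (x) x 50 (y) x 19 mm high, part of the case. Origin: its centre, 9.5 mm below its top; axes as the case's.
- lead_in: The grey block right of the blue one, same section, 35 mm long in y, its top level with the blue block's. The sweep runs over it before the rail. Origin: its centre, 9.5 mm below its top; axes as the case's.
- release (a joint): The black release key: a bar running under the rail, seen and reached only in the notch, whose floor it fills. Value: how far it is pressed down, 0 (out, its top 52 mm above the bench, 8 mm below the rail's top) to 0.006 m (fully home, top 46 mm above the bench). It gives way at about 6 N, has no spring and stays where it is pressed.
- lid (a joint): Opening angle of the lid, rad, 0 shut. Hinged at the rear and geared to the key: 0.12 rad with the key fully home, its front edge then 10 mm up. The lid is flush with the rail and spans case x -37 to +43 mm, behind the front band. A brass knob, 18 mm across, 20 mm high, stands on it 74 mm behind the front band's centre line. Not to be touched.
- spool: Loose bystander: brass spool, 24 mm across, 22 mm high, standing on the right end block of the case (y about -143 mm). Origin: centre of its underside.
- bearing: Loose bystander: steel ring, 26 mm across, 9 mm high, on the rear deck of the case. Origin: centre of its underside.
- pen: Loose bystander: red marker, 136 x 12 x 12 mm, lying on the bench to the front left. Origin: underside; x along it.
- driver: Loose bystander: screwdriver with blue handle, 150 mm long, lying on the bench to the front right. x along it.
- oil: Loose bystander: amber oil bottle, 36 mm across, 70 mm high, to the left of the case. Origin: centre of its underside.
- jar: Loose bystander: glass jar, 48 mm across, 45 mm high, to the right of the case. Origin: centre of its underside.
- cup: Loose bystander: aluminium cup, 60 mm across, 50 mm high, to the right of the case. Origin: centre of its underside.

How it is judged (in metres and radians):
On the way, in this order (a step that is already met when the one before it is completed fails the run):
1. a fingertip touches the blue start block (contact force between the fingers and start_block above 0.5 N and value of joint release below 0.001 m), for 0.05 s.
2. the sweep passes over the lead-in block in contact, off the blue block, with the key not yet pressed (contact force between the fingers and lead_in above 0.3 N and contact force between the fingers and start_block below 0.05 N and value of joint release below 0.001 m), for 0.05 s.
3. the finger presses the release key home (contact force between the fingers and case above 0.5 N and value of joint release above 0.005 m), for 0.05 s.
At the end, for the whole second after the job is handed in: The release key is at least 5 of its 6 mm in, and the lid stands ajar (over 0.09 rad) and at rest (value of joint release above 0.005 m and value of joint lid above 0.09 rad and velocity of joint lid below 0.05 rad/s); the robot touches nothing.
It fails at once if the fingers touch the lid or its knob (over 1 N) (contact force between the fingers and lid above 1 N).
It fails at once if the case is pressed harder than 60 N (contact force between the fingers and case above 60 N).
It fails at once if something standing around (spool, bearing, pen, driver, oil, jar, cup) is moved more than 15 mm or lifted (distance of any of spool, bearing, pen, driver, oil, jar, cup from where it was at the start of the episode above 0.015 m).
It also fails if it takes over 48 s, if anything falls off the work surface, if the arm or the gripper's body presses on something with over 40 N, if the wrist force passes 120 N, or if a joint passes its speed limit or range.

## Working session

There is one attempt and no reset: what is moved stays moved. The work goes in short steps, Python scripts to look and compute and a tool call to move; the robot and the scene stay as the last step left them, time stands still between calls to the robot, and variables do not carry over. Pictures are saved under pics/ and viewed, at most 10 in all, crops included, and the job is handed in when it is done.

Besides the shell and the picture viewer there is one more tool, called after "Emit:" in YAML: its name, and indented under it one key for each argument. step_arm: Moves the arm, as the interface text tells. Its arguments: {"type":"object","properties":{"plan":{"type":"array"}},"required":["plan"]}

```bash
mkdir -p pics
python3 - <<'E'
from cell import bot, imaging
import cv2
print(bot.get_state(), bot.tip_reach)
for n in("top","scene"):
    d=imaging.get_image(n); cv2.imwrite(f"pics/{n}0.png",d["image"]); print(n,d["camera_matrix"].tolist(),d["camera_from_world"].tolist())
E
```

```text
{'clock': 0.0, 'joints': array([ 1.1022831 ,  0.60009994, -0.00253157,  1.60012075,  0.00181118,
        0.94287335, -0.0798166 ]), 'qd': array([-0.0007134 , -0.00112889, -0.00035239, -0.00046917, -0.00055421,
        0.00043663, -0.0010557 ]), 'joint_efforts': array([-3.31199553e-04, -7.76438570e+01,  1.56461310e+00, -2.58006924e+01,
        1.21471100e-02,  8.96886690e-03, -9.14094016e-06]), 'tcp_pos': array([ 276.66611614, -669.66881042,  247.43854713]), 'tcp_rot': array([-7.16564826e-04,  9.80867540e-01,  1.94674873e-01, -2.20658853e-04]), 'force': array([ 0.01175016, -0.14794447, -0.46138193]), 'ft_torque': array([ 0.02681789, -0.03472012, -0.00387392]), 'grip_force': 0.0, 'width': 85.32651566173189} 17.0
top [[477.6996166180565, 0.0, 260.14787207806955], [0.0, 477.6996166180565, 187.36015729878224], [0.0, 0.0, 1.0]] [[0.0014368415215650877, -0.9997932227924681, 0.020284159945442203, -2.929534725854543], [-0.9991336997945861, -0.0022789368319510233, -0.041553055022439424, 492.7004024556631], [0.0415906891169623, -0.020206882618710707, -0.998930376189257, 1193.5577517923864], [0.0, 0.0, 0.0, 1.0]]
scene [[347.4199802820396, 0.0, 258.1896559173626], [0.0, 347.4199802820396, 190.93627124283054], [0.0, 0.0, 1.0]] [[0.8865843629978789, 0.46254127052443395, -0.00487240692956459, -452.0264761379993], [0.3106386013274231, -0.6031608955820549, -0.7346431742049984, -97.20518551554039], [-0.3427416325061595, 0.6498095929595805, -0.678436191726766, 1156.6016896786414], [0.0, 0.0, 0.0, 1.0]]
```

View pics/top0.png

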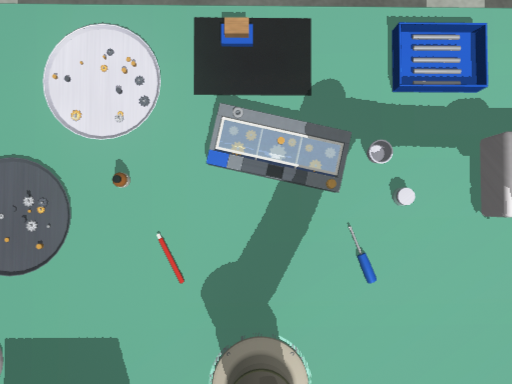

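View pics/scene0.png

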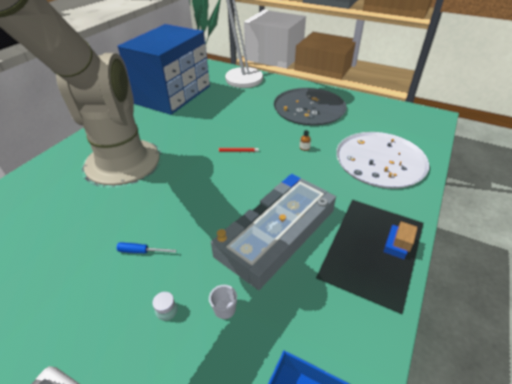

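The top view shows the case around (280,147), with the blue block at (218,158), the notch near (275,171) and the spool at (332,183). I'll enlarge this area.

Run:
```python
import cv2
im=cv2.imread("pics/top0.png")[95:200,200:360]
cv2.imwrite("pics/c1.png",cv2.resize(im,None,fx=5,fy=5,interpolation=cv2.INTER_CUBIC))
```

```text
(no output)
```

View pics/c1.png

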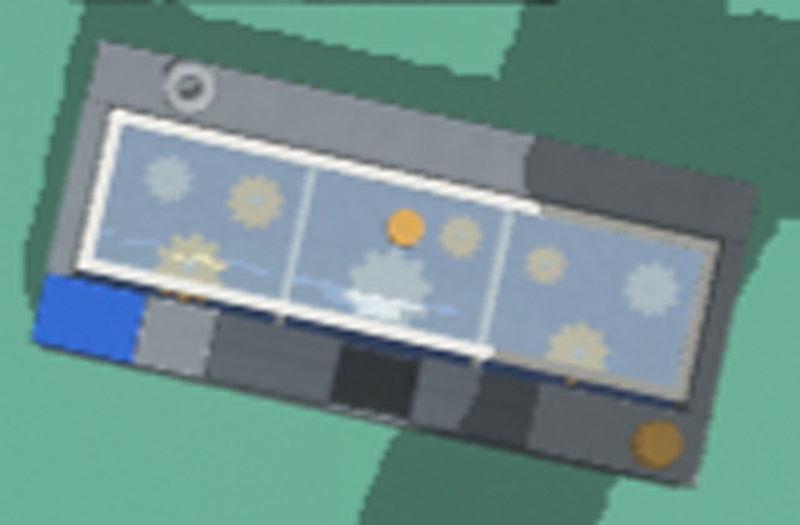

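The crop gives these pixels:
- Case top corners: (35,343), (694,486), (757,185) and (100,42).
- Blue/grey boundary: (135,362) to (148,293).
- Notch: from (331,403)/(342,347) to (411,417)/(418,362).

```bash
cat > h.py <<'E'
from cell import bot, imaging
import cv2, numpy as np
from scipy.optimize import least_squares
from scipy.spatial.transform import Rotation as R
def ray(d,uv,z):
    M=d["camera_from_world"];K=d["camera_matrix"]
    r=M[:3,:3].T@np.linalg.solve(K,[uv[0],uv[1],1]);c=-M[:3,:3].T@M[:3,3]
    return c+r*(z-c[2])/r[2]
E
python3 - <<'E'
from h import *
d=imaging.get_image("top")
f=lambda p,z:ray(d,((p[0]+.5)/5-.5+200,(p[1]+.5)/5-.5+95),z)[:2]
obs=[((35,343),(-75,165)),((694,486),(-75,-165)),((757,185),(75,-165)),((100,42),(75,165)),((135,362),(-75,115)),((148,293),(-43,115)),((206,375),(-75,80)),]
W=np.array([f(p,60.5) for p,_ in obs]);L=np.array([l for _,l in obs])
rot=lambda a:np.array([[np.cos(a),-np.sin(a)],[np.sin(a),np.cos(a)]])
g=lambda q:(L@rot(q[2]).T+q[:2]-W).ravel()
s=least_squares(g,[600,0,0]);print(s.x,s.fun.reshape(-1,2).round(1).tolist())
for p in[(331,403),(342,347),(411,417),(418,362)]: print((f(p,60)-s.x[:2])@rot(s.x[2]))
for n,l in dict(blue=(-59,140),lead=(-59,97),mid=(-59,0)).items(): print(n,rot(s.x[2])@l+s.x[:2])
t=bot.get_state();print(R.from_quat(t["tcp_rot"],scalar_first=True).as_matrix().round(4))
E
```

```text
[ 5.88712076e+02 -4.71926017e+01 -2.12606424e-01] [[1.5, 1.5], [0.3, -2.1], [0.1, -2.1], [1.4, 0.5], [0.0, 0.9], [-2.2, 0.3], [-1.2, 1.0]]
[-73.92968687  17.34267533]
[-46.23380386  17.89502226]
[-72.28465409 -21.93896489]
[-45.46523493 -19.63528884]
blue [560.58167365 102.1046872 ]
lead [551.50831453  60.07286409]
mid [531.04050441 -34.74310898]
[[ 9.242e-01  3.819e-01 -6.000e-04]
 [ 3.819e-01 -9.242e-01  1.000e-03]
 [-1.000e-04 -1.200e-03 -1.000e+00]]
```

Emit:
step_arm:
  plan:
    - {"jaw":1,"az":-6.92}
    - {"jaw":1,"az":-6.92}
    - {"jaw":1,"az":-6.92}
    - {"jaw":1,"az":-6.92}
    - {"jaw":1,"az":-6.92}

```text
invalid input at $.plan[0]: expected keys jaw, tx, ty, tz, ax, ay, az
```

Emit:
step_arm:
  plan:
    - {"jaw":1,"az":-6.92}
    - {"jaw":1,"az":-6.92}
    - {"jaw":1,"az":-6.92}
    - {"jaw":1}
    - {"jaw":1}

```text
invalid input at $.plan[0]: expected keys jaw, tx, ty, tz, ax, ay, az
```

```bash
cat >> h.py <<'E'
A=-0.2126;O=np.array([588.7,-47.2]);C=np.array([[np.cos(A),-np.sin(A)],[np.sin(A),np.cos(A)]])
def rep(goal=None):
    s=bot.get_state();m=R.from_quat(s["tcp_rot"],scalar_first=True).as_matrix();p=s["tcp_pos"]
    print("t",s["clock"],"tcp",p.round(1),"F",s["force"].round(2),"w",round(s["width"],1),"tip",bot.tip_reach,"tipz",(p+m[:,2]*bot.tip_reach).round(1))
    print("case xy",((p[:2]-O)@C).round(1),"toolx in case deg",np.degrees(np.arctan2(m[1,0],m[0,0])-A).round(2),"z axis",m[:,2].round(4))
    if goal is not None: # case x,y, tip z
        g=np.r_[C@goal[:2]+O,goal[2]]; print("shift cm",(m.T@(g-p-m[:,2]*bot.tip_reach)/10).round(2))
E
python3 -c "from h import *;rep((-62,140,120))"
```

```text
t 0.15 tcp [ 276.7 -669.8  247.6] F [-0.45 -0.38  0.41] w 85.6 tip 17.0 tipz [ 276.7 -669.8  230.6]
case xy [-173.6 -674.4] toolx in case deg 34.63 z axis [-6.e-04  1.e-03 -1.e+00]
shift cm [ 55.46 -60.65  11.12]
```

Emit:
step_arm:
  plan:
    - {"jaw":1,"tx":0,"ty":0,"tz":0,"ax":0,"ay":0,"az":-6.92}
    - {"jaw":1,"tx":0,"ty":0,"tz":0,"ax":0,"ay":0,"az":-6.92}
    - {"jaw":1,"tx":0,"ty":0,"tz":0,"ax":0,"ay":0,"az":-6.92}
    - {"jaw":1,"tx":0,"ty":0,"tz":0,"ax":0,"ay":0,"az":-6.92}
    - {"jaw":1,"tx":0,"ty":0,"tz":0,"ax":0,"ay":0,"az":-6.92}

```text
clock: 0.57
tcp_pos: [276.8, -669.9, 247.9]
tcp_rot: [-0.0, 0.877, 0.48, -0.0]
force: [0.4, -0.4, -0.5]
width: 25.6
grip_force: 0.0
```

Emit:
step_arm:
  plan:
    - {"jaw":1,"tx":0,"ty":0,"tz":0,"ax":0,"ay":0,"az":-6.92}
    - {"jaw":1,"tx":0,"ty":0,"tz":0,"ax":0,"ay":0,"az":-6.92}
    - {"jaw":1,"tx":0,"ty":0,"tz":0,"ax":0,"ay":0,"az":-6.92}
    - {"jaw":1,"tx":0,"ty":0,"tz":0,"ax":0,"ay":0,"az":0}
    - {"jaw":1,"tx":0,"ty":0,"tz":0,"ax":0,"ay":0,"az":0}

```text
clock: 0.98
tcp_pos: [276.5, -670.0, 247.9]
tcp_rot: [-0.0, 0.779, 0.626, 0.0]
force: [0.4, -0.4, -0.2]
width: 0.3
grip_force: 0.0
```

```bash
python3 -c "from h import *;rep((-62,140,120))"
```

```text
t 0.9833 tcp [ 276.5 -670.   247.9] F [ 0.37 -0.43 -0.22] w 0.3 tip 17.0 tipz [ 276.5 -670.   230.9]
case xy [-173.8 -674.7] toolx in case deg 89.76 z axis [-0.e+00  7.e-04 -1.e+00]
shift cm [81.51 10.84 11.15]
```

Emit:
step_arm:
  plan:
    - {"jaw":1,"tx":4.0,"ty":0.54,"tz":0,"ax":0,"ay":0,"az":0}
    - {"jaw":1,"tx":4.0,"ty":0.54,"tz":0,"ax":0,"ay":0,"az":0}
    - {"jaw":1,"tx":4.0,"ty":0.54,"tz":0,"ax":0,"ay":0,"az":0}
    - {"jaw":1,"tx":4.0,"ty":0.54,"tz":0,"ax":0,"ay":0,"az":0}
    - {"jaw":1,"tx":4.0,"ty":0.54,"tz":0,"ax":0,"ay":0,"az":0}

```text
clock: 1.4
tcp_pos: [345.7, -478.4, 248.3]
tcp_rot: [0.0, 0.78, 0.626, 0.0]
force: [0.9, -0.2, 0.4]
width: 0.2
grip_force: 0.0
```

Emit:
step_arm:
  plan:
    - {"jaw":1,"tx":4.0,"ty":0.54,"tz":0,"ax":0,"ay":0,"az":0}
    - {"jaw":1,"tx":4.0,"ty":0.54,"tz":0,"ax":0,"ay":0,"az":0}
    - {"jaw":1,"tx":4.0,"ty":0.54,"tz":0,"ax":0,"ay":0,"az":0}
    - {"jaw":1,"tx":4.0,"ty":0.54,"tz":0,"ax":0,"ay":0,"az":0}
    - {"jaw":1,"tx":4.0,"ty":0.54,"tz":0,"ax":0,"ay":0,"az":0}

```text
clock: 1.82
tcp_pos: [414.4, -288.7, 248.5]
tcp_rot: [0.0, 0.78, 0.626, 0.0]
force: [0.8, 0.1, 0.4]
width: -0.1
grip_force: 0.0
```

Emit:
step_arm:
  plan:
    - {"jaw":1,"tx":4.0,"ty":0.54,"tz":0,"ax":0,"ay":0,"az":0}
    - {"jaw":1,"tx":4.0,"ty":0.54,"tz":0,"ax":0,"ay":0,"az":0}
    - {"jaw":1,"tx":4.0,"ty":0.54,"tz":0,"ax":0,"ay":0,"az":0}
    - {"jaw":1,"tx":4.0,"ty":0.54,"tz":0,"ax":0,"ay":0,"az":0}
    - {"jaw":1,"tx":4.0,"ty":0.54,"tz":0,"ax":0,"ay":0,"az":0}

```text
clock: 2.23
tcp_pos: [483.0, -98.8, 248.5]
tcp_rot: [0.0, 0.78, 0.626, 0.0]
force: [0.4, -0.7, -0.5]
width: 0.0
grip_force: 0.0
```

Emit:
step_arm:
  plan:
    - {"jaw":1,"tx":4.0,"ty":0.54,"tz":0,"ax":0,"ay":0,"az":0}
    - {"jaw":1,"tx":4.0,"ty":0.54,"tz":0,"ax":0,"ay":0,"az":0}
    - {"jaw":1,"tx":4.0,"ty":0.54,"tz":0,"ax":0,"ay":0,"az":0}
    - {"jaw":1,"tx":4.0,"ty":0.54,"tz":0,"ax":0,"ay":0,"az":0}
    - {"jaw":1,"tx":0,"ty":0,"tz":0,"ax":0,"ay":0,"az":0}

```text
clock: 2.65
tcp_pos: [539.9, 60.3, 248.9]
tcp_rot: [-0.001, 0.777, 0.63, 0.003]
force: [0.6, 1.2, 1.1]
width: 0.0
grip_force: 0.0
```

```bash
python3 -c "from h import *;rep((-62,140,85))"
```

```text
t 2.65 tcp [539.9  60.3 248.9] F [0.58 1.23 1.08] w 0.0 tip 17.0 tipz [539.9  60.4 231.9]
case xy [-70.4  94.8] toolx in case deg 90.28 z axis [ 0.0032  0.005  -1.    ]
shift cm [ 4.43  0.83 14.71]
```

Emit:
step_arm:
  plan:
    - {"jaw":1,"tx":2.2,"ty":0.4,"tz":3.6,"ax":0,"ay":0,"az":0}
    - {"jaw":1,"tx":2.2,"ty":0.4,"tz":3.5,"ax":0,"ay":0,"az":0}
    - {"jaw":1,"tx":0,"ty":0,"tz":4,"ax":0,"ay":0,"az":0}
    - {"jaw":1,"tx":0,"ty":0,"tz":3,"ax":0,"ay":0,"az":0}
    - {"jaw":1,"tx":0,"ty":0,"tz":0,"ax":0,"ay":0,"az":0}

```text
clock: 3.07
tcp_pos: [551.7, 91.8, 102.8]
tcp_rot: [-0.002, 0.779, 0.627, -0.004]
force: [-0.9, 0.4, -0.0]
width: 0.1
grip_force: 0.0
```

Emit:
step_arm:
  plan:
    - {"jaw":1,"tx":0,"ty":0,"tz":0,"ax":0,"ay":0,"az":0}
    - {"jaw":1,"tx":0,"ty":0,"tz":0,"ax":0,"ay":0,"az":0}
    - {"jaw":1,"tx":0,"ty":0,"tz":0,"ax":0,"ay":0,"az":0}

```text
clock: 3.32
tcp_pos: [555.7, 92.0, 110.0]
tcp_rot: [0.001, 0.779, 0.627, 0.001]
force: [0.2, 0.3, 1.1]
width: -0.2
grip_force: 0.0
```

Run:
```python
from h import *
rep((-62,140,61))
d=imaging.get_image("wrist"); cv2.imwrite("pics/w1.png",d["image"])
d=imaging.get_image("top"); cv2.imwrite("pics/t1.png",cv2.resize(d["image"][95:200,180:340],None,fx=5,fy=5,interpolation=cv2.INTER_CUBIC))
```

```text
t 3.3167 tcp [555.7  92.  110. ] F [0.24 0.32 1.08] w -0.2 tip 17.0 tipz [555.8  92.   93. ]
case xy [-61.6 129.1] toolx in case deg 89.9 z axis [ 3.1e-03  5.0e-04 -1.0e+00]
shift cm [ 1.08 -0.05  3.2 ]
```

View pics/w1.png

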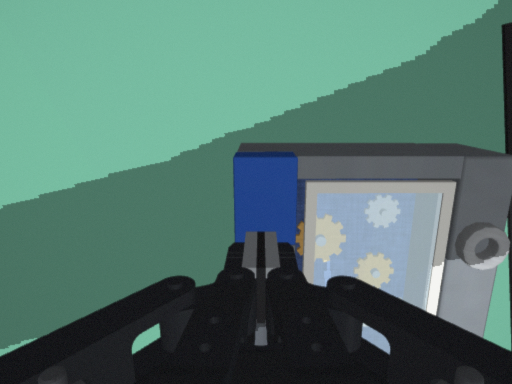

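The fingers are centred over the blue block (band columns 235–297, fingertips at about 243–278), clear of the lid. Next I'll descend and feel for contact.

Emit:
step_arm:
  plan:
    - {"jaw":1,"tx":0.9,"ty":0,"tz":1.4,"ax":0,"ay":0,"az":0}
    - {"jaw":1,"tx":0,"ty":0,"tz":1.3,"ax":0,"ay":0,"az":0}
    - {"jaw":1,"tx":0,"ty":0,"tz":0,"ax":0,"ay":0,"az":0}
    - {"jaw":1,"tx":0,"ty":0,"tz":0,"ax":0,"ay":0,"az":0}
    - {"jaw":1,"tx":0,"ty":0,"tz":0,"ax":0,"ay":0,"az":0}

```text
clock: 3.83
tcp_pos: [556.9, 100.6, 81.9]
tcp_rot: [0.0, 0.778, 0.628, 0.0]
force: [0.6, -0.7, 0.7]
width: 0.2
grip_force: 0.0
```

```bash
python3 -c "from h import *;rep((-62,140,61))"
```

```text
t 3.8333 tcp [556.9 100.6  81.9] F [ 0.56 -0.7   0.67] w 0.2 tip 17.0 tipz [556.9 100.6  64.9]
case xy [-62.3 137.8] toolx in case deg 89.96 z axis [ 0.0011  0.     -1.    ]
shift cm [0.22 0.03 0.39]
```

Emit:
step_arm:
  plan:
    - {"jaw":1,"tx":0,"ty":0,"tz":0.15,"ax":0,"ay":0,"az":0}
    - {"jaw":1,"tx":0,"ty":0,"tz":0.1,"ax":0,"ay":0,"az":0}
    - {"jaw":1,"tx":0,"ty":0,"tz":0,"ax":0,"ay":0,"az":0}
    - {"jaw":1,"tx":0,"ty":0,"tz":0,"ax":0,"ay":0,"az":0}

```text
clock: 4.17
tcp_pos: [556.5, 100.8, 78.6]
tcp_rot: [0.0, 0.778, 0.628, 0.0]
force: [-0.4, 0.1, 0.5]
width: 0.2
grip_force: 0.0
```

Emit:
step_arm:
  plan:
    - {"jaw":1,"tx":0,"ty":0,"tz":0.1,"ax":0,"ay":0,"az":0}
    - {"jaw":1,"tx":0,"ty":0,"tz":0,"ax":0,"ay":0,"az":0}
    - {"jaw":1,"tx":0,"ty":0,"tz":0,"ax":0,"ay":0,"az":0}

```text
clock: 4.42
tcp_pos: [556.6, 100.8, 78.1]
tcp_rot: [0.0, 0.778, 0.628, 0.0]
force: [-1.9, -0.1, 10.7]
width: 0.2
grip_force: 5.0
```

Emit:
step_arm:
  plan:
    - {"jaw":1,"tx":0,"ty":0,"tz":0.1,"ax":0,"ay":0,"az":0}
    - {"jaw":1,"tx":0,"ty":0,"tz":0,"ax":0,"ay":0,"az":0}
    - {"jaw":1,"tx":0,"ty":0,"tz":0,"ax":0,"ay":0,"az":0}

```text
clock: 4.67
tcp_pos: [556.6, 100.8, 78.1]
tcp_rot: [0.001, 0.778, 0.628, 0.0]
force: [-5.6, -2.2, 22.0]
width: -0.1
grip_force: 11.0
```

Emit:
step_arm:
  plan:
    - {"jaw":1,"tx":-0.4,"ty":0,"tz":-0.07,"ax":0,"ay":0,"az":0}
    - {"jaw":1,"tx":-0.6,"ty":0,"tz":0,"ax":0,"ay":0,"az":0}
    - {"jaw":1,"tx":-0.6,"ty":0,"tz":0,"ax":0,"ay":0,"az":0}
    - {"jaw":1,"tx":-0.6,"ty":0,"tz":0,"ax":0,"ay":0,"az":0}
    - {"jaw":1,"tx":-0.6,"ty":0,"tz":0,"ax":0,"ay":0,"az":0}

```text
clock: 5.08
tcp_pos: [552.3, 75.5, 78.1]
tcp_rot: [0.0, 0.778, 0.629, 0.003]
force: [1.6, 6.0, 9.6]
width: 0.0
grip_force: 4.4
```

```bash
python3 -c "from h import *;rep((-62,97,61))"
```

```text
t 5.0833 tcp [552.3  75.5  78.1] F [1.59 6.04 9.58] w 0.0 tip 17.0 tipz [552.4  75.6  61.1]
case xy [-61.5 112.3] toolx in case deg 90.08 z axis [ 0.0043  0.0031 -1.    ]
shift cm [-1.54 -0.06  0.01]
```

Emit:
step_arm:
  plan:
    - {"jaw":1,"tx":-0.5,"ty":0,"tz":0,"ax":0,"ay":0,"az":0}
    - {"jaw":1,"tx":-0.5,"ty":0,"tz":0,"ax":0,"ay":0,"az":0}
    - {"jaw":1,"tx":-0.4,"ty":0,"tz":0,"ax":0,"ay":0,"az":0}
    - {"jaw":1,"tx":0,"ty":0,"tz":0,"ax":0,"ay":0,"az":0}

```text
clock: 5.42
tcp_pos: [549.2, 60.9, 78.1]
tcp_rot: [0.0, 0.778, 0.628, 0.002]
force: [1.2, 2.4, 9.3]
width: 0.0
grip_force: 4.9
```

```bash
python3 -c "from h import *;rep((-62,97,61))"
```

```text
t 5.4167 tcp [549.2  60.9  78.1] F [1.16 2.45 9.34] w 0.0 tip 17.0 tipz [549.3  60.9  61.1]
case xy [-61.4  97.3] toolx in case deg 90.02 z axis [ 0.004   0.0023 -1.    ]
shift cm [-0.04 -0.07  0.01]
```

Contact is on the lead-in only (9 N, finger span y about 86–108). I'll carry on over the rail.

Emit:
step_arm:
  plan:
    - {"jaw":1,"tx":-0.7,"ty":0,"tz":0,"ax":0,"ay":0,"az":0}
    - {"jaw":1,"tx":-0.8,"ty":0,"tz":0,"ax":0,"ay":0,"az":0}
    - {"jaw":1,"tx":-0.8,"ty":0,"tz":0,"ax":0,"ay":0,"az":0}
    - {"jaw":1,"tx":-0.8,"ty":0,"tz":0.05,"ax":0,"ay":0,"az":0}
    - {"jaw":1,"tx":-0.8,"ty":0,"tz":0,"ax":0,"ay":0,"az":0}

```text
clock: 5.83
tcp_pos: [540.4, 22.7, 77.1]
tcp_rot: [0.0, 0.778, 0.628, 0.002]
force: [0.8, 5.2, 6.4]
width: 0.2
grip_force: 3.7
```

Emit:
step_arm:
  plan:
    - {"jaw":1,"tx":-0.8,"ty":0,"tz":0,"ax":0,"ay":0,"az":0}
    - {"jaw":1,"tx":-0.8,"ty":0,"tz":0,"ax":0,"ay":0,"az":0}
    - {"jaw":1,"tx":-0.8,"ty":0,"tz":0,"ax":0,"ay":0,"az":0}
    - {"jaw":1,"tx":-0.8,"ty":0,"tz":0,"ax":0,"ay":0,"az":0}
    - {"jaw":1,"tx":-0.8,"ty":0,"tz":0,"ax":0,"ay":0,"az":0}

```text
clock: 6.25
tcp_pos: [531.8, -16.7, 77.0]
tcp_rot: [0.0, 0.778, 0.628, 0.001]
force: [0.6, 3.4, 6.4]
width: 0.0
grip_force: 3.0
```

```bash
python3 -c "from h import *;rep((-62,-1.5,61))"
```

```text
t 6.25 tcp [531.8 -16.7  77. ] F [0.59 3.4  6.35] w 0.0 tip 17.0 tipz [531.9 -16.7  60. ]
case xy [-62.   17.8] toolx in case deg 90.04 z axis [ 0.0024  0.0015 -1.    ]
shift cm [-1.93 -0.   -0.1 ]
```

Emit:
step_arm:
  plan:
    - {"jaw":1,"tx":-0.5,"ty":0,"tz":0,"ax":0,"ay":0,"az":0}
    - {"jaw":1,"tx":-0.5,"ty":0,"tz":0,"ax":0,"ay":0,"az":0}
    - {"jaw":1,"tx":0,"ty":0,"tz":0,"ax":0,"ay":0,"az":0}

```text
clock: 6.5
tcp_pos: [528.0, -28.8, 76.3]
tcp_rot: [-0.0, 0.779, 0.627, -0.001]
force: [-0.9, -0.1, -1.4]
width: 0.0
grip_force: 0.0
```

Emit:
step_arm:
  plan:
    - {"jaw":1,"tx":-0.4,"ty":0,"tz":0,"ax":0,"ay":0,"az":0}
    - {"jaw":1,"tx":-0.3,"ty":0,"tz":0,"ax":0,"ay":0,"az":0}
    - {"jaw":1,"tx":0,"ty":0,"tz":0,"ax":0,"ay":0,"az":0}
    - {"jaw":1,"tx":0,"ty":0,"tz":0,"ax":0,"ay":0,"az":0}

```text
clock: 6.83
tcp_pos: [527.2, -34.1, 76.4]
tcp_rot: [-0.0, 0.778, 0.628, -0.0]
force: [-0.4, 0.1, 0.1]
width: -0.1
grip_force: 0.0
```

```bash
python3 -c "from h import *;rep((-62,-1.5,52))"
```

```text
t 6.8333 tcp [527.2 -34.1  76.4] F [-0.4   0.1   0.14] w -0.1 tip 17.0 tipz [527.2 -34.1  59.4]
case xy [-62.9  -0.2] toolx in case deg 89.98 z axis [-4.e-04 -1.e-04 -1.e+00]
shift cm [-0.13  0.09  0.74]
```

The contact dropped out near y 6: the notch is found. I'll centre the finger and press.

Emit:
step_arm:
  plan:
    - {"jaw":1,"tx":-0.13,"ty":0,"tz":0.3,"ax":0,"ay":0,"az":0}
    - {"jaw":1,"tx":0,"ty":0,"tz":0.3,"ax":0,"ay":0,"az":0}
    - {"jaw":1,"tx":0,"ty":0,"tz":0.2,"ax":0,"ay":0,"az":0}
    - {"jaw":1,"tx":0,"ty":0,"tz":0.1,"ax":0,"ay":0,"az":0}
    - {"jaw":1,"tx":0,"ty":0,"tz":0,"ax":0,"ay":0,"az":0}

```text
clock: 7.25
tcp_pos: [527.0, -35.2, 67.3]
tcp_rot: [-0.0, 0.778, 0.628, -0.0]
force: [-0.4, 0.6, -0.2]
width: -0.0
grip_force: 0.0
```

Emit:
step_arm:
  plan:
    - {"jaw":1,"tx":0,"ty":0,"tz":0.2,"ax":0,"ay":0,"az":0}
    - {"jaw":1,"tx":0,"ty":0,"tz":0.1,"ax":0,"ay":0,"az":0}
    - {"jaw":1,"tx":0,"ty":0,"tz":0.1,"ax":0,"ay":0,"az":0}
    - {"jaw":1,"tx":0,"ty":0,"tz":0,"ax":0,"ay":0,"az":0}
    - {"jaw":1,"tx":0,"ty":0,"tz":0,"ax":0,"ay":0,"az":0}

```text
clock: 7.67
tcp_pos: [527.0, -35.2, 63.5]
tcp_rot: [-0.0, 0.778, 0.628, 0.0]
force: [-0.4, -0.5, 1.2]
width: -0.1
grip_force: 0.8
```

Emit:
step_arm:
  plan:
    - {"jaw":1,"tx":0,"ty":0,"tz":0.1,"ax":0,"ay":0,"az":0}
    - {"jaw":1,"tx":0,"ty":0,"tz":0.1,"ax":0,"ay":0,"az":0}
    - {"jaw":1,"tx":0,"ty":0,"tz":0,"ax":0,"ay":0,"az":0}
    - {"jaw":1,"tx":0,"ty":0,"tz":0,"ax":0,"ay":0,"az":0}

```text
clock: 8.0
tcp_pos: [527.1, -35.2, 62.9]
tcp_rot: [0.001, 0.778, 0.628, 0.0]
force: [-5.1, 0.8, 23.1]
width: -0.0
grip_force: 11.7
```

Run:
```python
from h import *
rep()
d=imaging.get_image("wrist"); cv2.imwrite("pics/w2.png",d["image"])
```

```text
t 8.0 tcp [527.1 -35.2  62.9] F [-5.08  0.81 23.07] w -0.0 tip 17.0 tipz [527.1 -35.2  45.9]
case xy [-62.7  -1.2] toolx in case deg 90.0 z axis [ 1.1e-03 -6.0e-04 -1.0e+00]
```

View pics/w2.png

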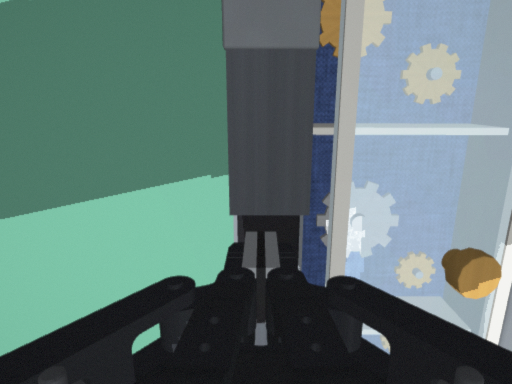

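The fingertip is bottomed at z 45.9 with 23 N. The lid frame (column about 340) has lifted, clear of the fingers at 243–280. I'll withdraw straight up.

Emit:
step_arm:
  plan:
    - {"jaw":1,"tx":0,"ty":0,"tz":-0.5,"ax":0,"ay":0,"az":0}
    - {"jaw":1,"tx":0,"ty":0,"tz":-1.5,"ax":0,"ay":0,"az":0}
    - {"jaw":1,"tx":0,"ty":-0.5,"tz":-3,"ax":0,"ay":0,"az":0}
    - {"jaw":1,"tx":0,"ty":-1,"tz":-3,"ax":0,"ay":0,"az":0}
    - {"jaw":1,"tx":0,"ty":-1,"tz":-3,"ax":0,"ay":0,"az":0}

```text
clock: 8.47
tcp_pos: [502.1, -29.8, 172.3]
tcp_rot: [-0.0, 0.778, 0.628, -0.0]
force: [0.6, -0.3, -0.3]
width: -0.0
grip_force: 0.0
```

Emit:
step_arm:
  plan:
    - {"jaw":1,"tx":0,"ty":-1,"tz":-3,"ax":0,"ay":0,"az":0}
    - {"jaw":1,"tx":0,"ty":0,"tz":0,"ax":0,"ay":0,"az":0}
    - {"jaw":1,"tx":0,"ty":0,"tz":0,"ax":0,"ay":0,"az":0}
    - {"jaw":1,"tx":0,"ty":0,"tz":0,"ax":0,"ay":0,"az":0}

```text
clock: 8.8
tcp_pos: [492.9, -28.1, 201.3]
tcp_rot: [0.0, 0.778, 0.628, 0.0]
force: [0.4, 0.0, -0.6]
width: -0.2
grip_force: 0.0
```

Run:
```python
from h import *
rep()
d=imaging.get_image("scene"); cv2.imwrite("pics/s2.png",cv2.resize(d["image"][140:300,180:380],None,fx=3.5,fy=3.5))
```

```text
t 8.8 tcp [492.9 -28.1 201.3] F [ 0.4   0.02 -0.57] w -0.2 tip 17.0 tipz [492.9 -28.2 184.3]
case xy [-97.7  -1.6] toolx in case deg 89.97 z axis [ 3.e-04 -2.e-04 -1.e+00]
```

View pics/s2.png

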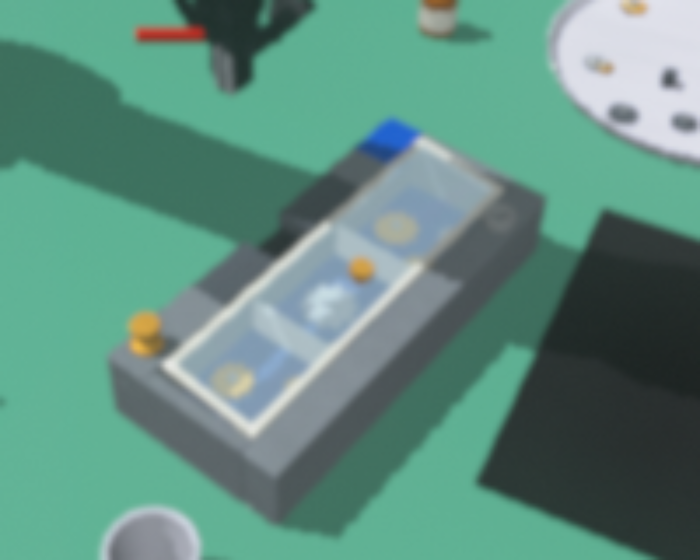

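The lid stands ajar: its front frame is lifted along (165,365)–(330,225). The spool at (145,335) and the bearing at (500,218) are undisturbed, and the gripper is clear.

```bash
python3 -c "from cell import bot;print(bot.job_done())"
```

```text
the job is handed in; nothing more can be done
None
```

The finger touched the blue block, swept over the lead-in to the notch and pressed the release key home at 23 N; the lid is ajar, the arm is clear, and the job is handed in, though no verdict came back.

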